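# Line up the retained samples by height

## Robot

A 6-joint arm with a two-finger parallel gripper is mounted at the origin on the work surface. World frame = base frame: x ahead of the robot, y to its left, z up, the work surface at z = 0. Lengths are in m, angles in degrees, forces in N, time in s.
With the tool pointing down it reaches from about 0.4 to 0.825 m from the base axis. Payload 7 kg.
Tool frame: the origin (TCP) lies midway between the tips of the shut fingers; the grasp point (between the pads) lies 19 mm behind it; z points along the fingers, y is the line along which they close (so a half turn about z gives the same grasp; the last joint's range is limited). The gripper opens to 88 mm and grips with 3 to 60 N. Pads are 19 mm wide; open, the fingers measure 130 mm over their backs; the gripper's body (78 mm by 193 mm) begins 47 mm behind the grasp point.
Start: joints at [-57.004, 20.546, 0.682, 0, -70.136, -16.507], TCP at [0.192, -0.647, 0.227] pointing down, gripper open.
Joint ranges: [-176.03, 176.03], [-82.01, 121.73], [-58.28, 71.71], [-173.87, 95.51], [-174.79, -0.11], [-173.66, 173.66]. Speed limits (degrees/s): [136.94, 136.94, 172.46, 180, 180, 180].

## Interface

Orientations are given as [roll, pitch, yaw] about the fixed x, y, z axes, in that order (R = Rz(yaw) Ry(pitch) Rx(roll)).
In Python, from plant import ctrl gives the robot as it stands.
- The arm moves only by the tool arm_command, never from a script. Its argument "steps" is a list of rows, each an object with "translation": the shift along the tool's x, y, z in mm, a list of three; "rotation": the turn, a rotation vector about the tool's x, y, z in units of 5 degrees (1.0 is 5 degrees), a list of three; "claw": the finger opening in mm, from 0 to 87.6. In form: [{"translation": [x, y, z], "rotation": [rx, ry, rz], "claw": claw}, ...]. A call has 1 to 5 rows; each row is the pose to reach, as a shift and turn from the pose commanded when the call began, along the tool's axes at that moment; what a row does not reach only later rows make up. A row lasts 1/10 s, in which the tool goes at most 50 mm and 8.59 degrees, less where a joint would pass 70% of its speed; a pose out of reach is approached as far as the arm can. A call with a gripper value outside its range is refused whole. The fingers move at their own pace and stop on an object; the grip force is fixed at half the most. Time passes only in rows, so rows that repeat a pose let the fingers close. It gives the time, the measured TCP pose, the force, the opening and the grip force at its end, in the units of the state.
- ctrl.get_obs(): the state, without advancing time (a new reading comes with each control period).
- ctrl.snapshot(name): name is "scene" or "top"; returns (picture, depth): 420x560x3 uint8, red, green, blue; 420x560 float32, m along the optical axis (not along the pixel's ray), 0 where there is no reading.
- ctrl.calibration(name): a dict with "vertical_fov" (degrees; the focal length in pixels is half the picture's height over the tangent of half this angle, whatever the lens; pixels are square), "cx", "cy" (the principal point, pixels), "rvec" (rotation vector, rad) and "tvec" (3), from world to camera coordinates, as OpenCV has them. Camera axes: x right, y down, z forward; pixel columns grow to the right and rows downward; lengths in m; the calibration is good to about 2 mm. A picture is of the moment at which its call begins. calibration takes no time and is no camera call.
- ctrl.close_job(): hands the job in; it is judged then, once.
The state is a dict: "clock": time; "joint_pos": joint angles; "qvel": joint speeds; "tau": joint torques, N m; "tool_pos": TCP position; "orientation": TCP orientation; "force": force on the tool from outside, world axes, zero at the start; "moment": the same for the moment, N m; "opening": finger opening in m; "gripper_force": force on a finger pad.
Only numpy, scipy, OpenCV 4.12 (cv2) and the standard library are available. Lean on these libraries where they do the work, as an engineer would, in place of code of your own. Each camera call takes 0.05 s, during which the arm holds its last target. There are 200 camera calls.

## Task

Stand the four sample bottles on the four discs of the plywood board in order of height, the shortest on the disc next to the steel bookend and the tallest on the disc farthest from it, one bottle centred on each disc. Keep the bottles upright and leave the roll of labels where it is.

Things in the scene. Friction and masses are not known exactly. Their poses are not given: they have to be found in the camera images.
- bottle_mini: The shortest and thinnest of four filled white plastic bottles with yellow screw caps; loose, upright. 34 mm across, 62 mm high over the cap; side straight up to 36 mm, then a short shoulder and a 23 mm wide cap (the top 16 mm). Origin: centre of the underside; z up. The bottles stand in any order, 10 cm or more between centres, between board and robot.
- bottle_small: The second shortest of four filled white plastic bottles with yellow screw caps; loose, upright. 42 mm across, 82 mm high over the cap; side straight up to 56 mm, then a short shoulder and a 29 mm wide cap (the top 16 mm). Origin: centre of the underside; z up. The bottles stand in any order, 10 cm or more between centres, between board and robot.
- bottle_medium: The second tallest of four filled white plastic bottles with yellow screw caps; loose, upright. 52 mm across, 104 mm high over the cap; side straight up to 78 mm, then a short shoulder and a 35 mm wide cap (the top 16 mm). Origin: centre of the underside; z up. The bottles stand in any order, 10 cm or more between centres, between board and robot.
- bottle_large: The tallest and widest of four filled white plastic bottles with yellow screw caps; loose, upright. 62 mm across, 128 mm high over the cap; side straight up to 102 mm, then a short shoulder and a 42 mm wide cap (the top 16 mm). Origin: centre of the underside; z up. The bottles stand in any order, 10 cm or more between centres, between board and robot.
- mark_a: One of four identical black rubber discs (68 mm across, 3 mm thick, white centre dot) fixed in a straight row, 82 to 98 mm apart, along a flat fixed plywood board (460 x 90 x 12 mm). Which letter is at which place in the row changes. Origin: centre of the disc's underside, 12 mm above the table; a bottle on it stands 15 mm above the table. z up.
- mark_b: One of four identical black rubber discs (68 mm across, 3 mm thick, white centre dot) fixed in a straight row, 82 to 98 mm apart, along a flat fixed plywood board (460 x 90 x 12 mm). Which letter is at which place in the row changes. Origin: centre of the disc's underside, 12 mm above the table; a bottle on it stands 15 mm above the table. z up.
- mark_c: One of four identical black rubber discs (68 mm across, 3 mm thick, white centre dot) fixed in a straight row, 82 to 98 mm apart, along a flat fixed plywood board (460 x 90 x 12 mm). Which letter is at which place in the row changes. Origin: centre of the disc's underside, 12 mm above the table; a bottle on it stands 15 mm above the table. z up.
- mark_d: One of four identical black rubber discs (68 mm across, 3 mm thick, white centre dot) fixed in a straight row, 82 to 98 mm apart, along a flat fixed plywood board (460 x 90 x 12 mm). Which letter is at which place in the row changes. Origin: centre of the disc's underside, 12 mm above the table; a bottle on it stands 15 mm above the table. z up.
- bookend: Fixed upright steel plate, 80 mm wide, 6 mm thick, 55 mm high, with a 30 mm foot, across one end of the plywood board, about 70 mm from the centre of the end disc. It may be at either end; the other end has only a wooden slat 8 mm high. Origin: centre of its underside, on the board.
- label_roll: Roll of labels, white paper with yellow labels and a cardboard core, 110 mm across, 80 mm high, standing on end to the left of the board; loose, a bystander. Origin: centre of its underside.
There are look-alikes about, which are no part of the job. What is shaped like the bottle_large but orange or turquoise is not meant.

How it is judged:
By the outcome, as a careful person would: the job done as asked, in the order asked, and still so for the second after the job is handed in, with the robot touching nothing.
It also fails if it takes over 118 s, if anything falls off the work surface, if the arm or the gripper's body presses on something with over 40 N, if the wrist force passes 120 N, or if a joint passes its speed limit or range.

## Working session

There is one attempt and no reset: what is moved stays moved. The work goes in short steps, Python scripts to look and compute and a tool call to move; the robot and the scene stay as the last step left them, time stands still between calls to the robot, and variables do not carry over. Pictures are saved under pics/ and viewed, at most 14 in all, crops included, and the job is handed in when it is done.

Besides the shell and the picture viewer there is one more tool, called after "Request:" as a command line: name --argument value ..., lists and objects as JSON in quotes. arm_command: Moves the arm, as the interface text tells. Its arguments: {"type":"object","properties":{"steps":{"type":"array"}},"required":["steps"]}

```bash
mkdir -p pics; ls; python3 - <<'E'
from plant import ctrl
import cv2,numpy as np
for n in ("scene","top"):
    p,d=ctrl.snapshot(n); cv2.imwrite(f"pics/{n}0.png",p[:,:,::-1]); np.save(f"{n}_d.npy",d); print(n,ctrl.calibration(n))
print(ctrl.get_obs())
E
```

```text
pics
scene {'vertical_fov': 49.63865023925124, 'cx': 275.27187983418116, 'cy': 211.63684878827843, 'rvec': array([ 2.03778041,  0.7160454 , -0.36861439]), 'tvec': array([-0.46768057, -0.10214453,  1.12938864])}
top {'vertical_fov': 52.956219546977316, 'cx': 276.91825285462005, 'cy': 219.25355110350586, 'rvec': array([ 2.15135729, -2.10256145,  0.16876402]), 'tvec': array([0.08253742, 0.52543565, 0.86884003])}
{'clock': 0.1, 'joint_pos': array([-5.70029674e+01,  2.05867654e+01,  6.40360291e-01, -1.54706310e-02,
       -7.01343135e+01, -1.65054302e+01]), 'qvel': array([-0.08962622, -0.11241264,  0.07938653,  0.13633379,  0.04241492,
        0.04984843]), 'tau': array([-2.48663673e-03, -5.84164381e+01,  2.93748665e+01,  7.01536149e+00,
        1.01639368e-02, -7.06188030e-05]), 'tool_pos': array([ 0.19145013, -0.64685242,  0.22574003]), 'orientation': array([ 1.79918475e+02, -8.98951336e-03, -1.63513659e+02]), 'force': array([-0.19830927, -0.76171215,  0.44750985]), 'moment': array([ 0.01455968, -0.00183524,  0.00457056]), 'gripper_force': 0.0, 'opening': 0.08785558788665072}
```

View pics/scene0.png

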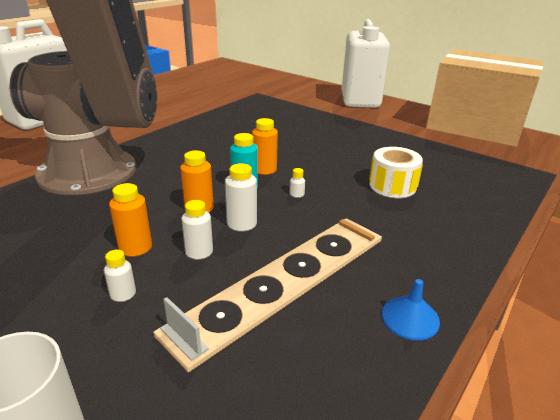

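View pics/top0.png

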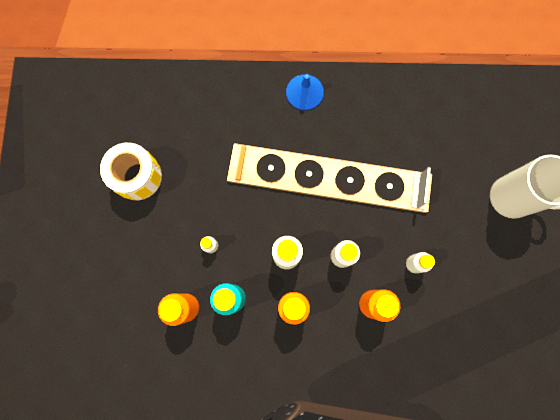

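The top view shows the roll at (131,172), the board with the bookend at its right end (423,188), and disc dots at (271,168), (309,174), (350,180) and (389,186). The white bottles look like mini (208,244), large (287,251), medium (346,254) and small (420,262). Four lookalikes stand at (177,309), (227,298), (294,308) and (381,305). They are orange or turquoise, so they aren't meant.

```bash
cat > h.py <<'E'
import cv2,numpy as np
from plant import ctrl
def cam(n):
    c=ctrl.calibration(n); f=210/np.tan(np.radians(c['vertical_fov']/2))
    K=np.array([[f,0,c['cx']],[0,f,c['cy']],[0,0,1]]); R=cv2.Rodrigues(c['rvec'])[0]; return K,R,np.array(c['tvec'])
def ray(n,uv,z):
    K,R,t=cam(n); C=-R.T@t; d=R.T@np.linalg.inv(K)@[uv[0],uv[1],1]; return C+d*(z-C[2])/d[2]
def proj(n,P):
    K,R,t=cam(n); q=K@(R@np.array(P)+t); return q[:2]/q[2]
def blobs(mask,amin=8):
    n,l,s,c=cv2.connectedComponentsWithStats(mask.astype(np.uint8)); return [(c[i],s[i]) for i in range(1,n) if s[i,4]>=amin]
def yellow(p):
    h=cv2.cvtColor(p,cv2.COLOR_RGB2HSV); return (h[...,0]>23)&(h[...,0]<35)&(h[...,1]>180)&(h[...,2]>120)
def px(n,d,uv):  # point from depth
    K,R,t=cam(n); z=d[int(uv[1]),int(uv[0])]; return R.T@(z*np.linalg.inv(K)@[uv[0],uv[1],1]-t)
E
python3 - <<'E'
from h import *
p=cv2.imread('pics/top0.png')[:,:,::-1].copy(); s=cv2.imread('pics/scene0.png')[:,:,::-1].copy()
np.set_printoptions(precision=4,suppress=True)
for n,im in(('top',p),('scene',s)):
    d=np.load(n+'_d.npy')
    for c,st in blobs(yellow(im)):
        print(n,c,st[4],px(n,d,c))
print('dots')
for n,im,ap in(('top',p,[(271,168),(309,174),(350,180),(389,186)]),('scene',s,[(334,245),(302,265),(263,289),(221,316)])):
    g=im.min(2)
    for u,v in ap:
        w=g[v-5:v+6,u-5:u+6].astype(float); w=np.clip(w-110,0,None); yy,xx=np.mgrid[v-5:v+6,u-5:u+6]
        c=((w*xx).sum()/w.sum(),(w*yy).sum()/w.sum()); print(n,c,ray(n,c,.015))
H=dict(mini=(.062,(208,244)),large=(.128,(287,251)),med=(.104,(346,254)),small=(.082,(420,262)))
for k,(h,a) in H.items():
    b=min(blobs(yellow(p)),key=lambda b:np.hypot(*(b[0]-a)))[0]; P=ray('top',b,h); q=proj('scene',P); print(k,b,P,'scene',q)
cv2.imwrite('pics/crop.png',cv2.resize(p[220:340,150:450,::-1],None,fx=2.6,fy=2.6,interpolation=cv2.INTER_CUBIC))
E
```

```text
top [153.2222 159.8148] 27 [0.6549 0.3767 0.0351]
top [123.4706 194.6471] 17 [0.5665 0.4257 0.0643]
top [205.7111 242.3889] 90 [0.3687 0.082  0.9461]
top [287.0394 249.8788] 330 [0.4492 0.0723 0.1282]
top [348.4529 251.8251] 223 [ 0.4502 -0.0502  0.107 ]
top [426.9641 260.8623] 167 [0.3687 0.082  0.9461]
top [223.9672 299.2186] 366 [0.3521 0.1907 0.1286]
top [384.7076 303.5346] 578 [ 0.3514 -0.1149  0.1287]
top [292.627  306.0284] 563 [0.3426 0.0596 0.1292]
top [170.6875 307.4697] 528 [0.3343 0.2915 0.129 ]
scene [264.5596 123.5907] 193 [0.3389 0.281  0.1268]
scene [243.2466 139.0594] 219 [0.3622 0.1787 0.1276]
scene [194.556  157.4621] 277 [0.3478 0.0474 0.1268]
scene [371.4722 170.0556] 36 [0.5729 0.3985 0.0351]
scene [240.0508 171.3186] 295 [0.4579 0.0614 0.1267]
scene [379.7756 177.7171] 205 [0.609  0.3697 0.0387]
scene [297.6526 172.5053] 95 [0.4715 0.236  0.0592]
scene [414.8966 179.569 ] 174 [0.6769 0.4088 0.0414]
scene [397.5789 182.247 ] 247 [0.6511 0.3738 0.04  ]
scene [125.0101 191.9571] 396 [ 0.3545 -0.1247  0.1253]
scene [194.7612 207.8062] 289 [ 0.4574 -0.0582  0.1017]

[... 415 characters left out ...]
5 -0.158   0.015 ]
scene (np.float64(333.4682103610675), np.float64(243.81632653061226)) [0.6471 0.1123 0.015 ]
scene (np.float64(301.76848673946955), np.float64(263.6318252730109)) [0.6349 0.0252 0.015 ]
scene (np.float64(262.94172494172494), np.float64(287.86039886039885)) [ 0.6217 -0.0681  0.015 ]
scene (np.float64(220.2076245132199), np.float64(314.54888296782127)) [ 0.6093 -0.1571  0.015 ]
mini [205.7111 242.3889] [0.4677 0.2435 0.062 ] scene [298.2459 169.6928]
large [287.0394 249.8788] [0.4492 0.0723 0.128 ] scene [240.4324 167.4204]
med [348.4529 251.8251] [ 0.4505 -0.0506  0.104 ] scene [195.081  203.6839]
small [426.9641 260.8623] [ 0.4378 -0.2137  0.082 ] scene [114.6384 254.2331]
```

View pics/crop.png

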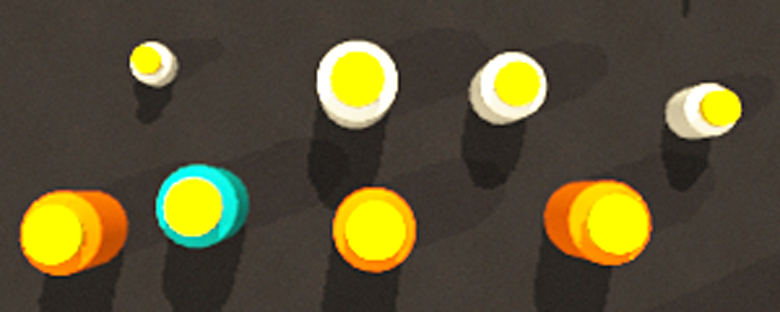

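The enlarged crop confirms it: white bottles in the upper row, in full-image pixels mini (206,242), large (287,250), medium (348,252) and small (427,261), with orange and turquoise decoys below. The bookend is at the low-y end, so the targets are:

| Bottle | Disc position (x, y) |
|---|---|
| mini | (.610, -.1575) |
| small | (.623, -.068) |
| medium | (.636, .025) |
| large | (.648, .1125) |

I'll place large first.

```bash
cat > go.py <<'E'
# usage: go.py x y z yaw -> shift (mm, tool axes) and rotation (5deg units)
import sys,numpy as np
from scipy.spatial.transform import Rotation as Ro
from plant import ctrl
o=ctrl.get_obs(); R=Ro.from_euler('xyz',o['orientation'],degrees=True)
p=o['tool_pos']
print('t',round(o['clock'],2),'pos',p.round(4),'ori',o['orientation'].round(2),'F',o['force'].round(1),'open',round(o['opening'],4))
a=[float(v) for v in sys.argv[1:]]
for i in range(0,len(a),4):
    x,y,z,w=a[i:i+4]
    T=Ro.from_euler('xyz',[180,0,w],degrees=True)
    print('shift',(R.inv().apply(np.array([x,y,z])-p)*1000).round(1),'rot',((R.inv()*T).as_rotvec(degrees=True)/5).round(2))
E
python3 go.py .45 -.30 .24 -120  .449 .072 .24 -82
```

```text
t 0.1 pos [ 0.1915 -0.6469  0.2257] ori [ 1.7992e+02 -1.0000e-02 -1.6351e+02] F [-0.2 -0.8  0.4] open 0.0879
shift [-346.4  259.2  -13.9] rot [ 0.02  0.   -8.7 ]
shift [-451.   616.2  -13.5] rot [ 1.00e-02  1.00e-02 -1.63e+01]
```

Request:
arm_command --steps '[{"translation":[-346,259,-14],"rotation":[0,0,-8.5],"claw":87},{"translation":[-346,259,-14],"rotation":[0,0,-8.5],"claw":87},{"translation":[-346,259,-14],"rotation":[0,0,-8.5],"claw":87},{"translation":[-346,259,-14],"rotation":[0,0,-8.5],"claw":87},{"translation":[-346,259,-14],"rotation":[0,0,-8.5],"claw":87}]'

```text
clock: 0.6
tool_pos: [0.3415, -0.4451, 0.2344]
orientation: [180.0, 0.0, -120.7]
force: [0.9, -1.2, 0.6]
opening: 0.0875
gripper_force: 0.0
```

```bash
python3 go.py .449 .072 .24 -82
```

```text
t 0.6 pos [ 0.3415 -0.4451  0.2344] ori [ 1.7997e+02  1.0000e-02 -1.2068e+02] F [ 0.9 -1.2  0.6] open 0.0875
shift [-499.5  171.4   -5.4] rot [ 0.    0.   -7.74]
```

Request:
arm_command --steps '[{"translation":[-500,171,-5],"rotation":[0,0,-7.7],"claw":87},{"translation":[-500,171,-5],"rotation":[0,0,-7.7],"claw":87},{"translation":[-500,171,-5],"rotation":[0,0,-7.7],"claw":87},{"translation":[-500,171,-5],"rotation":[0,0,-7.7],"claw":87},{"translation":[-500,171,-5],"rotation":[0,0,-7.7],"claw":87}]'

```text
clock: 1.1
tool_pos: [0.3932, -0.2006, 0.237]
orientation: [-180.0, 0.0, -82.2]
force: [1.8, 0.2, 0.6]
opening: 0.0869
gripper_force: 0.0
```

```bash
python3 go.py .449 .072 .24 -82
```

```text
t 1.1 pos [ 0.3932 -0.2006  0.237 ] ori [-179.99    0.    -82.2 ] F [1.8 0.2 0.6] open 0.0869
shift [-262.5  -92.3   -3. ] rot [-0.    0.   -0.04]
```

Request:
arm_command --steps '[{"translation":[-50,-18,0],"rotation":[0,0,0],"claw":87},{"translation":[-98,-35,-1],"rotation":[0,0,0],"claw":87},{"translation":[-145,-51,-2],"rotation":[0,0,0],"claw":87},{"translation":[-190,-67,-3],"rotation":[0,0,0],"claw":87},{"translation":[-230,-81,-3],"rotation":[0,0,0],"claw":87}]'

```text
clock: 1.6
tool_pos: [0.4436, 0.0385, 0.2403]
orientation: [-180.0, 0.0, -82.5]
force: [1.0, -0.1, 0.3]
opening: 0.087
gripper_force: 0.0
```

Request:
arm_command --steps '[{"translation":[-10,-4,0],"rotation":[0,0,0],"claw":87},{"translation":[-10,-4,0],"rotation":[0,0,0],"claw":87},{"translation":[-10,-4,0],"rotation":[0,0,0],"claw":87}]'

```text
clock: 1.9
tool_pos: [0.446, 0.0462, 0.2397]
orientation: [179.9, -0.0, -82.5]
force: [-0.4, -0.2, -0.4]
opening: 0.0871
gripper_force: 0.0
```

```bash
python3 go.py .449 .072 .069 -82
```

```text
t 1.9 pos [0.446  0.0462 0.2397] ori [ 1.7995e+02 -2.0000e-02 -8.2480e+01] F [-0.4 -0.2 -0.4] open 0.0871
shift [-25.2  -6.5 170.7] rot [ 0.01 -0.   -0.1 ]
```

Request:
arm_command --steps '[{"translation":[-25,-6,10],"rotation":[0,0,0],"claw":87},{"translation":[-25,-6,50],"rotation":[0,0,0],"claw":87},{"translation":[-25,-6,80],"rotation":[0,0,0],"claw":87},{"translation":[-25,-6,80],"rotation":[0,0,0],"claw":87}]'

```text
clock: 2.3
tool_pos: [0.4463, 0.0696, 0.1567]
orientation: [179.6, -0.1, -82.6]
force: [-0.7, 0.0, -0.4]
opening: 0.087
gripper_force: 0.0
```

```bash
python3 go.py .449 .072 .069 -82
```

```text
t 2.3 pos [0.4463 0.0696 0.1567] ori [ 1.7961e+02 -1.3000e-01 -8.2650e+01] F [-0.7  0.  -0.4] open 0.087
shift [-2.2 -3.6 87.7] rot [ 0.08 -0.03 -0.13]
```

Request:
arm_command --steps '[{"translation":[-2,-3,30],"rotation":[0,0,0],"claw":87},{"translation":[-2,-3,60],"rotation":[0,0,0],"claw":87},{"translation":[-2,-3,86],"rotation":[0,0,0],"claw":87},{"translation":[-2,-3,87],"rotation":[0,0,0],"claw":87},{"translation":[-2,-3,87],"rotation":[0,0,0],"claw":87}]'

```text
clock: 2.8
tool_pos: [0.4526, 0.0741, 0.0743]
orientation: [-180.0, -0.0, -82.5]
force: [0.1, 0.4, -0.1]
opening: 0.087
gripper_force: 0.0
```

```bash
python3 go.py .449 .072 .069 -82; python3 -c "
from plant import ctrl;o=ctrl.get_obs();print(o['joint_pos'].round(2),o['qvel'].round(2))"
```

```text
t 2.8 pos [0.4526 0.0741 0.0743] ori [-1.7997e+02 -2.0000e-02 -8.2540e+01] F [ 0.1  0.4 -0.1] open 0.087
shift [1.6 3.8 5.3] rot [-0.01 -0.   -0.11]
[ 34.05   9.64 -37.47   0.05 -42.87 -26.62] [ 0.39 -1.24  0.98  0.15  0.16 -0.13]
```

Request:
arm_command --steps '[{"translation":[2,4,5],"rotation":[0,0,0],"claw":87},{"translation":[2,4,5],"rotation":[0,0,0],"claw":87},{"translation":[2,4,5],"rotation":[0,0,0],"claw":50},{"translation":[2,4,5],"rotation":[0,0,0],"claw":50},{"translation":[2,4,5],"rotation":[0,0,0],"claw":50}]'

```text
clock: 3.3
tool_pos: [0.4483, 0.0722, 0.0684]
orientation: [-180.0, 0.0, -82.5]
force: [0.4, 0.2, -0.1]
opening: 0.0683
gripper_force: 0.0
```

Request:
arm_command --steps '[{"translation":[0,0,0],"rotation":[0,0,0],"claw":50},{"translation":[0,0,0],"rotation":[0,0,0],"claw":50},{"translation":[0,0,0],"rotation":[0,0,0],"claw":50},{"translation":[0,0,0],"rotation":[0,0,0],"claw":50}]'

```text
clock: 3.7
tool_pos: [0.4483, 0.0721, 0.0682]
orientation: [-180.0, 0.0, -82.5]
force: [0.7, -0.0, 2.6]
opening: 0.061
gripper_force: 30.0
```

```bash
python3 go.py .648 .1125 .13 -82
```

```text
t 3.7 pos [0.4483 0.0721 0.0682] ori [-179.98    0.    -82.5 ] F [ 0.7 -0.   2.6] open 0.061
shift [ -14.  -203.3  -61.7] rot [-0.   0.  -0.1]
```

Request:
arm_command --steps '[{"translation":[0,0,-25],"rotation":[0,0,0],"claw":50},{"translation":[-2,-30,-50],"rotation":[0,0,0],"claw":50},{"translation":[-5,-70,-60],"rotation":[0,0,0],"claw":50},{"translation":[-8,-110,-60],"rotation":[0,0,0],"claw":50},{"translation":[-10,-150,-60],"rotation":[0,0,0],"claw":50}]'

```text
clock: 4.2
tool_pos: [0.5966, 0.1018, 0.1279]
orientation: [180.0, 0.0, -82.5]
force: [0.9, 0.5, -2.1]
opening: 0.0616
gripper_force: 30.0
```

Request:
arm_command --steps '[{"translation":[-2,-30,0],"rotation":[0,0,0],"claw":50},{"translation":[-4,-53,0],"rotation":[0,0,0],"claw":50},{"translation":[-4,-53,0],"rotation":[0,0,0],"claw":50},{"translation":[-4,-53,0],"rotation":[0,0,0],"claw":50},{"translation":[-4,-53,0],"rotation":[0,0,0],"claw":50}]'

```text
clock: 4.7
tool_pos: [0.6464, 0.1121, 0.1273]
orientation: [179.9, -0.0, -82.5]
force: [-0.1, -0.7, -2.6]
opening: 0.0613
gripper_force: 30.0
```

```bash
python3 go.py .648 .1125 .084 -82
```

```text
t 4.7 pos [0.6464 0.1121 0.1273] ori [ 1.799e+02 -1.000e-02 -8.252e+01] F [-0.1 -0.7 -2.6] open 0.0613
shift [-0.2 -1.8 43.3] rot [ 0.02 -0.   -0.1 ]
```

Request:
arm_command --steps '[{"translation":[0,-2,20],"rotation":[0,0,0],"claw":50},{"translation":[0,-2,35],"rotation":[0,0,0],"claw":50},{"translation":[0,-2,41],"rotation":[0,0,0],"claw":50},{"translation":[0,-2,41],"rotation":[0,0,0],"claw":50},{"translation":[0,-2,41],"rotation":[0,0,0],"claw":50}]'

```text
clock: 5.2
tool_pos: [0.6496, 0.1126, 0.0874]
orientation: [-180.0, -0.0, -82.5]
force: [0.3, -0.1, -2.0]
opening: 0.0614
gripper_force: 30.0
```

```bash
python3 go.py .648 .1125 .0832 -82; python3 - <<'E'
from h import *
p,d=ctrl.snapshot('scene'); cv2.imwrite('pics/s1.png',cv2.resize(p[100:350,150:450,::-1],None,fx=2,fy=2))
E
```

```text
t 5.2 pos [0.6496 0.1126 0.0874] ori [-1.7999e+02 -1.0000e-02 -8.2490e+01] F [ 0.3 -0.1 -2. ] open 0.0614
shift [-0.1  1.6  4.2] rot [-0.  -0.  -0.1]
```

View pics/s1.png

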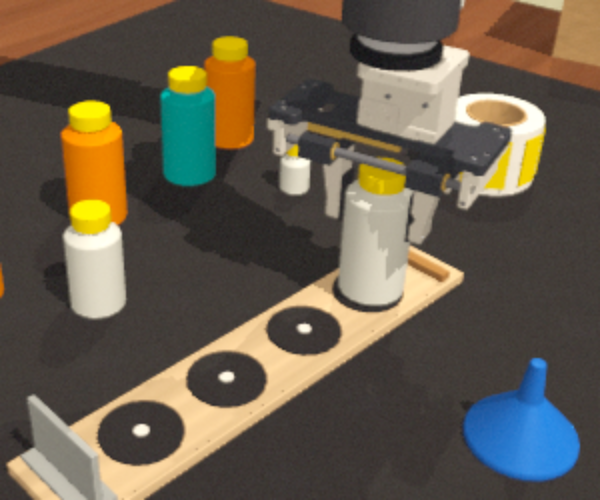

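The picture shows the large bottle held upright just above the far disc, at (373,245) in the crop. I'll lower the last few millimetres until the force shows contact, then release.

Request:
arm_command --steps '[{"translation":[0,1.5,2],"rotation":[0,0,0],"claw":50},{"translation":[0,1.5,4],"rotation":[0,0,0],"claw":50},{"translation":[0,1.5,4],"rotation":[0,0,0],"claw":50},{"translation":[0,1.5,4],"rotation":[0,0,0],"claw":50}]'

```text
clock: 5.65
tool_pos: [0.6482, 0.1125, 0.0833]
orientation: [-180.0, 0.0, -82.5]
force: [0.0, 0.3, -0.1]
opening: 0.0613
gripper_force: 30.0
```

Request:
arm_command --steps '[{"translation":[0,0,0],"rotation":[0,0,0],"claw":87},{"translation":[0,0,0],"rotation":[0,0,0],"claw":87},{"translation":[0,0,0],"rotation":[0,0,0],"claw":87},{"translation":[0,0,0],"rotation":[0,0,0],"claw":87}]'

```text
clock: 6.05
tool_pos: [0.6481, 0.1124, 0.0831]
orientation: [-180.0, -0.0, -82.5]
force: [0.1, -0.3, -0.4]
opening: 0.0854
gripper_force: 0.0
```

Request:
arm_command --steps '[{"translation":[0,0,-30],"rotation":[0,0,0],"claw":87},{"translation":[0,0,-65],"rotation":[0,0,0],"claw":87},{"translation":[0,0,-100],"rotation":[0,0,0],"claw":87},{"translation":[0,0,-140],"rotation":[0,0,0],"claw":87},{"translation":[0,0,-160],"rotation":[0,0,0],"claw":87}]'

```text
clock: 6.55
tool_pos: [0.6493, 0.1126, 0.2474]
orientation: [-179.7, 0.0, -82.5]
force: [0.1, 0.0, 0.0]
opening: 0.087
gripper_force: 0.0
```

```bash
python3 go.py .4505 -.0506 .24 180 .4505 -.0506 .24 -82
```

```text
t 6.55 pos [0.6493 0.1126 0.2474] ori [-1.7971e+02  3.0000e-02 -8.2490e+01] F [0.1 0.  0. ] open 0.087
shift [135.8 218.5   6.2] rot [-0.04  0.05 19.5 ]
shift [135.8 218.5   6.2] rot [-0.06  0.01 -0.1 ]
```

Request:
arm_command --steps '[{"translation":[27,42,0],"rotation":[0,0,1.5],"claw":87},{"translation":[54,85,2],"rotation":[0,0,3],"claw":87},{"translation":[81,128,4],"rotation":[0,0,4.5],"claw":87},{"translation":[108,171,6],"rotation":[0,0,4.5],"claw":87},{"translation":[130,208,6],"rotation":[0,0,4.5],"claw":87}]'

```text
clock: 7.05
tool_pos: [0.4567, -0.0448, 0.2369]
orientation: [-180.0, 0.0, -105.0]
force: [0.4, -0.5, 1.1]
opening: 0.0871
gripper_force: 0.0
```

Request:
arm_command --steps '[{"translation":[0,0,0],"rotation":[0,0,0],"claw":87},{"translation":[0,0,0],"rotation":[0,0,0],"claw":87},{"translation":[0,0,0],"rotation":[0,0,0],"claw":87}]'

```text
clock: 7.35
tool_pos: [0.4594, -0.0433, 0.2374]
orientation: [-179.9, 0.0, -105.0]
force: [0.0, 0.8, 0.5]
opening: 0.0874
gripper_force: 0.0
```

```bash
python3 go.py .4505 -.0506 .13 -105
```

```text
t 7.35 pos [ 0.4594 -0.0433  0.2374] ori [-1.7995e+02  3.0000e-02 -1.0501e+02] F [0.  0.8 0.5] open 0.0874
shift [  9.4   6.8 107.4] rot [-0.01  0.01 -0.  ]
```

Request:
arm_command --steps '[{"translation":[9,7,30],"rotation":[0,0,0],"claw":87},{"translation":[9,7,65],"rotation":[0,0,0],"claw":87},{"translation":[9,7,95],"rotation":[0,0,0],"claw":87},{"translation":[9,7,107],"rotation":[0,0,0],"claw":87},{"translation":[9,7,107],"rotation":[0,0,0],"claw":87}]'

```text
clock: 7.85
tool_pos: [0.449, -0.0502, 0.1278]
orientation: [179.8, -0.1, -105.0]
force: [-0.2, -0.1, 0.6]
opening: 0.0868
gripper_force: 0.0
```

```bash
python3 go.py .4505 -.0506 .043 -105
```

```text
t 7.85 pos [ 0.449  -0.0502  0.1278] ori [ 1.7976e+02 -1.4000e-01 -1.0498e+02] F [-0.2 -0.1  0.6] open 0.0868
shift [-0.2 -1.9 84.8] rot [ 0.05 -0.03  0.  ]
```

Request:
arm_command --steps '[{"translation":[0,-1,30],"rotation":[0,0,0],"claw":87},{"translation":[0,-1,60],"rotation":[0,0,0],"claw":87},{"translation":[0,-1,84],"rotation":[0,0,0],"claw":87},{"translation":[0,-1,84],"rotation":[0,0,0],"claw":87},{"translation":[0,-1,84],"rotation":[0,0,0],"claw":87}]'

```text
clock: 8.35
tool_pos: [0.4516, -0.0504, 0.0467]
orientation: [180.0, -0.0, -105.0]
force: [0.2, -0.3, 0.5]
opening: 0.0873
gripper_force: 0.0
```

Request:
arm_command --steps '[{"translation":[0,0,0],"rotation":[0,0,0],"claw":87}]'

```text
clock: 8.45
tool_pos: [0.4521, -0.0502, 0.0475]
orientation: [-179.9, 0.1, -105.0]
force: [-0.5, 0.4, -0.7]
opening: 0.0868
gripper_force: 0.0
```

```bash
python3 go.py .4505 -.0506 .043 -105
```

```text
t 8.45 pos [ 0.4521 -0.0502  0.0475] ori [-1.7988e+02  6.0000e-02 -1.0497e+02] F [-0.5  0.4 -0.7] open 0.0868
shift [0.8 1.5 4.5] rot [-0.02  0.01  0.01]
```

Request:
arm_command --steps '[{"translation":[1,1.5,4],"rotation":[0,0,0],"claw":40},{"translation":[1,1.5,4],"rotation":[0,0,0],"claw":40},{"translation":[1,1.5,4],"rotation":[0,0,0],"claw":40},{"translation":[1,1.5,4],"rotation":[0,0,0],"claw":40},{"translation":[1,1.5,4],"rotation":[0,0,0],"claw":40}]'

```text
clock: 8.95
tool_pos: [0.449, -0.0513, 0.0422]
orientation: [-180.0, 0.0, -105.0]
force: [-0.2, 0.0, 0.2]
opening: 0.0523
gripper_force: 0.2
```

Request:
arm_command --steps '[{"translation":[0,0,0],"rotation":[0,0,0],"claw":40},{"translation":[0,0,0],"rotation":[0,0,0],"claw":40},{"translation":[0,0,0],"rotation":[0,0,0],"claw":40}]'

```text
clock: 9.25
tool_pos: [0.4491, -0.0513, 0.0422]
orientation: [-180.0, 0.0, -105.0]
force: [0.3, 1.2, 3.7]
opening: 0.0513
gripper_force: 30.0
```

```bash
python3 go.py .636 .025 .12 -82
```

```text
t 9.25 pos [ 0.4491 -0.0513  0.0422] ori [-179.99    0.   -105.  ] F [0.3 1.2 3.7] open 0.0513
shift [-122.1 -160.8  -77.8] rot [-0.  -0.  -4.6]
```

Request:
arm_command --steps '[{"translation":[0,0,-25],"rotation":[0,0,0],"claw":40},{"translation":[-15,-20,-55],"rotation":[0,0,-1],"claw":40},{"translation":[-42,-55,-75],"rotation":[0,0,-2.2],"claw":40},{"translation":[-69,-91,-78],"rotation":[0,0,-3.4],"claw":40},{"translation":[-96,-127,-78],"rotation":[0,0,-4.6],"claw":40}]'

```text
clock: 9.75
tool_pos: [0.5984, 0.0093, 0.1212]
orientation: [-179.9, 0.0, -81.8]
force: [-0.2, -0.2, -1.7]
opening: 0.0512
gripper_force: 30.0
```

```bash
python3 go.py .636 .025 .12 -82
```

```text
t 9.75 pos [0.5984 0.0093 0.1212] ori [-1.7988e+02  3.0000e-02 -8.1770e+01] F [-0.2 -0.2 -1.7] open 0.0512
shift [-10.1 -39.5   1.3] rot [-0.02  0.01  0.05]
```

Request:
arm_command --steps '[{"translation":[-6,-22,0],"rotation":[0,0,0],"claw":40},{"translation":[-10,-39,0],"rotation":[0,0,0],"claw":40},{"translation":[-10,-39,0],"rotation":[0,0,0],"claw":40},{"translation":[-10,-39,0],"rotation":[0,0,0],"claw":40},{"translation":[-10,-39,0],"rotation":[0,0,0],"claw":40}]'

```text
clock: 10.25
tool_pos: [0.6327, 0.0235, 0.1196]
orientation: [179.9, -0.0, -82.0]
force: [-0.0, -0.5, -1.3]
opening: 0.0511
gripper_force: 30.0
```

```bash
python3 go.py .636 .025 .0572 -82
```

```text
t 10.25 pos [0.6327 0.0235 0.1196] ori [179.93  -0.   -82.02] F [-0.  -0.5 -1.3] open 0.0511
shift [-1.  -3.5 62.4] rot [ 0.01 -0.   -0.  ]
```

Request:
arm_command --steps '[{"translation":[-1,-3,20],"rotation":[0,0,0],"claw":40},{"translation":[-1,-3,40],"rotation":[0,0,0],"claw":40},{"translation":[-1,-3,55],"rotation":[0,0,0],"claw":40},{"translation":[-1,-3,59],"rotation":[0,0,0],"claw":40},{"translation":[-1,-3,59],"rotation":[0,0,0],"claw":40}]'

```text
clock: 10.75
tool_pos: [0.6359, 0.0249, 0.0609]
orientation: [179.9, -0.0, -82.0]
force: [-0.2, 0.4, -2.2]
opening: 0.0513
gripper_force: 30.0
```

Request:
arm_command --steps '[{"translation":[0,0,0],"rotation":[0,0,0],"claw":40},{"translation":[0,0,0],"rotation":[0,0,0],"claw":40}]'

```text
clock: 10.95
tool_pos: [0.6371, 0.0254, 0.0622]
orientation: [-179.9, 0.0, -82.0]
force: [0.4, 0.0, -1.4]
opening: 0.0512
gripper_force: 30.0
```

```bash
python3 go.py .636 .025 .0572 -82
```

```text
t 10.95 pos [0.6371 0.0254 0.0622] ori [-1.799e+02  1.000e-02 -8.200e+01] F [ 0.4  0.  -1.4] open 0.0512
shift [0.2 1.2 5. ] rot [-0.02  0.   -0.  ]
```

Request:
arm_command --steps '[{"translation":[0,1,2],"rotation":[0,0,0],"claw":40},{"translation":[0,1,4],"rotation":[0,0,0],"claw":40},{"translation":[0,1,5],"rotation":[0,0,0],"claw":40},{"translation":[0,1,5],"rotation":[0,0,0],"claw":40},{"translation":[0,1,5],"rotation":[0,0,0],"claw":40}]'

```text
clock: 11.45
tool_pos: [0.6357, 0.0252, 0.0572]
orientation: [-180.0, -0.0, -82.0]
force: [-2.9, 1.3, 8.3]
opening: 0.0512
gripper_force: 30.0
```

Request:
arm_command --steps '[{"translation":[0,0,0],"rotation":[0,0,0],"claw":87},{"translation":[0,0,0],"rotation":[0,0,0],"claw":87},{"translation":[0,0,0],"rotation":[0,0,0],"claw":87},{"translation":[0,0,0],"rotation":[0,0,0],"claw":87},{"translation":[0,0,0],"rotation":[0,0,0],"claw":87}]'

```text
clock: 11.95
tool_pos: [0.6355, 0.0251, 0.0558]
orientation: [180.0, -0.0, -82.0]
force: [-0.1, -0.8, 0.4]
opening: 0.0843
gripper_force: 0.0
```

Request:
arm_command --steps '[{"translation":[0,0,-30],"rotation":[0,0,0],"claw":87},{"translation":[0,0,-65],"rotation":[0,0,0],"claw":87},{"translation":[0,0,-105],"rotation":[0,0,0],"claw":87},{"translation":[0,0,-145],"rotation":[0,0,0],"claw":87},{"translation":[0,0,-180],"rotation":[0,0,0],"claw":87}]'

```text
clock: 12.45
tool_pos: [0.6357, 0.0251, 0.2383]
orientation: [-179.9, 0.0, -82.0]
force: [0.7, 0.4, -0.9]
opening: 0.0867
gripper_force: 0.0
```

```bash
python3 go.py .438 -.213 .23 -82
```

```text
t 12.45 pos [0.6357 0.0251 0.2383] ori [-179.93    0.    -82.  ] F [ 0.7  0.4 -0.9] open 0.0867
shift [208.3 228.9   8. ] rot [-0.01  0.   -0.  ]
```

Request:
arm_command --steps '[{"translation":[34,36,0],"rotation":[0,0,0],"claw":87},{"translation":[68,74,2],"rotation":[0,0,0],"claw":87},{"translation":[102,111,4],"rotation":[0,0,0],"claw":87},{"translation":[136,148,6],"rotation":[0,0,0],"claw":87},{"translation":[170,185,8],"rotation":[0,0,0],"claw":87}]'

```text
clock: 12.95
tool_pos: [0.4756, -0.1686, 0.2282]
orientation: [-180.0, -0.0, -82.0]
force: [0.3, -1.1, 0.6]
opening: 0.0867
gripper_force: 0.0
```

Request:
arm_command --steps '[{"translation":[25,27,0],"rotation":[0,0,0],"claw":87},{"translation":[33,36,0],"rotation":[0,0,0],"claw":87},{"translation":[33,36,0],"rotation":[0,0,0],"claw":87},{"translation":[33,36,0],"rotation":[0,0,0],"claw":87}]'

```text
clock: 13.35
tool_pos: [0.4465, -0.2051, 0.2282]
orientation: [-180.0, -0.0, -82.0]
force: [-0.1, -0.0, 0.6]
opening: 0.0874
gripper_force: 0.0
```

```bash
python3 go.py .4375 -.2145 .11 -82
```

```text
t 13.35 pos [ 0.4465 -0.2051  0.2282] ori [-179.97   -0.    -82.05] F [-0.1 -0.   0.6] open 0.0874
shift [  8.1  10.3 118.2] rot [-0.01 -0.   -0.01]
```

Request:
arm_command --steps '[{"translation":[8,10,30],"rotation":[0,0,0],"claw":87},{"translation":[8,10,65],"rotation":[0,0,0],"claw":87},{"translation":[8,10,100],"rotation":[0,0,0],"claw":87},{"translation":[8,10,118],"rotation":[0,0,0],"claw":87},{"translation":[8,10,118],"rotation":[0,0,0],"claw":87}]'

```text
clock: 13.85
tool_pos: [0.4363, -0.2134, 0.1074]
orientation: [179.7, 0.1, -81.9]
force: [0.0, 0.3, 0.0]
opening: 0.0872
gripper_force: 0.0
```

```bash
python3 go.py .4375 -.2145 .018 -82
```

```text
t 13.85 pos [ 0.4363 -0.2134  0.1074] ori [ 1.7969e+02  9.0000e-02 -8.1950e+01] F [0.  0.3 0. ] open 0.0872
shift [ 1.4 -1.6 89.4] rot [0.06 0.02 0.01]
```

Request:
arm_command --steps '[{"translation":[1,-1,30],"rotation":[0,0,0],"claw":87},{"translation":[1,-1,60],"rotation":[0,0,0],"claw":87},{"translation":[1,-1,80],"rotation":[0,0,0],"claw":87},{"translation":[1,-1,85],"rotation":[0,0,0],"claw":87},{"translation":[1,-1,85],"rotation":[0,0,0],"claw":87}]'

```text
clock: 14.35
tool_pos: [0.4393, -0.215, 0.0254]
orientation: [180.0, -0.0, -81.9]
force: [0.6, -1.0, -0.3]
opening: 0.0873
gripper_force: 0.0
```

Request:
arm_command --steps '[{"translation":[0,0,0],"rotation":[0,0,0],"claw":87},{"translation":[0,0,0],"rotation":[0,0,0],"claw":87}]'

```text
clock: 14.55
tool_pos: [0.4396, -0.2153, 0.0264]
orientation: [-179.9, -0.0, -82.0]
force: [-0.1, -0.8, -0.1]
opening: 0.0869
gripper_force: 0.0
```

```bash
python3 go.py .4375 -.2145 .018 -82
```

```text
t 14.55 pos [ 0.4396 -0.2153  0.0264] ori [-1.7986e+02 -4.0000e-02 -8.1990e+01] F [-0.1 -0.8 -0.1] open 0.0869
shift [-1.1  2.   8.4] rot [-0.03 -0.01  0.  ]
```

Request:
arm_command --steps '[{"translation":[-1,2,8],"rotation":[0,0,0],"claw":87},{"translation":[-1,2,8],"rotation":[0,0,0],"claw":30},{"translation":[-1,2,8],"rotation":[0,0,0],"claw":30},{"translation":[-1,2,8],"rotation":[0,0,0],"claw":30},{"translation":[-1,2,8],"rotation":[0,0,0],"claw":30}]'

```text
clock: 15.05
tool_pos: [0.4364, -0.2147, 0.0172]
orientation: [-180.0, -0.0, -82.0]
force: [-0.3, -0.8, -1.2]
opening: 0.0606
gripper_force: 0.0
```

Request:
arm_command --steps '[{"translation":[0,0,0],"rotation":[0,0,0],"claw":30},{"translation":[0,0,0],"rotation":[0,0,0],"claw":30},{"translation":[0,0,0],"rotation":[0,0,0],"claw":30},{"translation":[0,0,0],"rotation":[0,0,0],"claw":30},{"translation":[0,0,0],"rotation":[0,0,0],"claw":30}]'

```text
clock: 15.55
tool_pos: [0.4363, -0.2146, 0.0171]
orientation: [-180.0, -0.0, -82.0]
force: [-0.7, 1.0, 0.6]
opening: 0.0411
gripper_force: 30.0
```

```bash
python3 go.py .6225 -.068 .13 -82
```

```text
t 15.55 pos [ 0.4363 -0.2146  0.0171] ori [-180.     -0.    -82.01] F [-0.7  1.   0.6] open 0.0411
shift [-119.3 -204.8 -112.9] rot [-0. -0. -0.]
```

Request:
arm_command --steps '[{"translation":[0,0,-25],"rotation":[0,0,0],"claw":30},{"translation":[0,0,-65],"rotation":[0,0,0],"claw":30},{"translation":[-18,-30,-95],"rotation":[0,0,0],"claw":30},{"translation":[-38,-66,-113],"rotation":[0,0,0],"claw":30},{"translation":[-59,-102,-113],"rotation":[0,0,0],"claw":30}]'

```text
clock: 16.05
tool_pos: [0.5318, -0.1414, 0.1336]
orientation: [-179.7, -0.0, -82.0]
force: [1.2, -0.8, -1.6]
opening: 0.0412
gripper_force: 30.0
```

Request:
arm_command --steps '[{"translation":[-20,-35,0],"rotation":[0,0,0],"claw":30},{"translation":[-40,-70,0],"rotation":[0,0,0],"claw":30},{"translation":[-58,-100,0],"rotation":[0,0,0],"claw":30},{"translation":[-58,-100,0],"rotation":[0,0,0],"claw":30},{"translation":[-58,-100,0],"rotation":[0,0,0],"claw":30}]'

```text
clock: 16.55
tool_pos: [0.6199, -0.07, 0.1291]
orientation: [179.9, 0.0, -82.0]
force: [-0.3, -0.7, -0.7]
opening: 0.0415
gripper_force: 30.0
```

```bash
python3 go.py .6225 -.068 .0321 -82
```

```text
t 16.55 pos [ 0.6199 -0.07    0.1291] ori [ 1.799e+02  1.000e-02 -8.196e+01] F [-0.3 -0.7 -0.7] open 0.0415
shift [-1.6 -3.  97. ] rot [0.02 0.   0.01]
```

Request:
arm_command --steps '[{"translation":[-1.5,-2,25],"rotation":[0,0,0],"claw":30},{"translation":[-1.5,-2,50],"rotation":[0,0,0],"claw":30},{"translation":[-1.5,-2,75],"rotation":[0,0,0],"claw":30},{"translation":[-1.5,-2,90],"rotation":[0,0,0],"claw":30},{"translation":[-1.5,-2,92],"rotation":[0,0,0],"claw":30}]'

```text
clock: 17.05
tool_pos: [0.6194, -0.0699, 0.036]
orientation: [179.7, 0.0, -82.1]
force: [-1.3, 0.0, -0.1]
opening: 0.0413
gripper_force: 30.0
```

Request:
arm_command --steps '[{"translation":[0,0,0],"rotation":[0,0,0],"claw":30},{"translation":[0,0,0],"rotation":[0,0,0],"claw":30},{"translation":[0,0,0],"rotation":[0,0,0],"claw":30}]'

```text
clock: 17.35
tool_pos: [0.6225, -0.069, 0.0394]
orientation: [-179.9, 0.0, -82.0]
force: [-0.4, -0.2, -1.1]
opening: 0.0416
gripper_force: 30.0
```

```bash
python3 go.py .6225 -.068 .0321 -82
```

```text
t 17.35 pos [ 0.6225 -0.069   0.0394] ori [-179.89    0.    -82.01] F [-0.4 -0.2 -1.1] open 0.0416
shift [-0.9 -0.1  7.3] rot [-0.02  0.   -0.  ]
```

Request:
arm_command --steps '[{"translation":[-1,0,3],"rotation":[0,0,0],"claw":30},{"translation":[-1,0,5],"rotation":[0,0,0],"claw":30},{"translation":[-1,0,6.5],"rotation":[0,0,0],"claw":30},{"translation":[-1,0,6.5],"rotation":[0,0,0],"claw":30},{"translation":[-1,0,6.5],"rotation":[0,0,0],"claw":30}]'

```text
clock: 17.85
tool_pos: [0.6217, -0.0678, 0.0321]
orientation: [-180.0, -0.0, -82.0]
force: [-2.9, 0.1, 4.7]
opening: 0.0415
gripper_force: 30.0
```

```bash
python3 go.py .6225 -.068 .0321 -82
```

```text
t 17.85 pos [ 0.6217 -0.0678  0.0321] ori [-1.800e+02 -1.000e-02 -8.199e+01] F [-2.9  0.1  4.7] open 0.0415
shift [ 0.3 -0.8  0. ] rot [-0. -0.  0.]
```

Request:
arm_command --steps '[{"translation":[0,0,0],"rotation":[0,0,0],"claw":87},{"translation":[0,0,0],"rotation":[0,0,0],"claw":87},{"translation":[0,0,0],"rotation":[0,0,0],"claw":87},{"translation":[0,0,0],"rotation":[0,0,0],"claw":87},{"translation":[0,0,0],"rotation":[0,0,0],"claw":87}]'

```text
clock: 18.35
tool_pos: [0.6217, -0.068, 0.0315]
orientation: [180.0, -0.0, -82.0]
force: [-0.3, 0.5, 0.8]
opening: 0.076
gripper_force: 0.0
```

Request:
arm_command --steps '[{"translation":[0,0,-30],"rotation":[0,0,0],"claw":87},{"translation":[0,0,-70],"rotation":[0,0,0],"claw":87},{"translation":[0,0,-115],"rotation":[0,0,0],"claw":87},{"translation":[0,0,-160],"rotation":[0,0,0],"claw":87},{"translation":[0,0,-205],"rotation":[0,0,0],"claw":87}]'

```text
clock: 18.85
tool_pos: [0.6214, -0.068, 0.2386]
orientation: [-180.0, 0.0, -82.0]
force: [2.2, -0.4, -0.9]
opening: 0.087
gripper_force: 0.0
```

```bash
python3 go.py .468 .2445 .23 180
```

```text
t 18.85 pos [ 0.6214 -0.068   0.2386] ori [-179.99    0.    -82.01] F [ 2.2 -0.4 -0.9] open 0.087
shift [-330.8  108.5    8.6] rot [-0.   0.  19.6]
```

Request:
arm_command --steps '[{"translation":[-47,15,0],"rotation":[0,0,-1.6],"claw":87},{"translation":[-94,31,2],"rotation":[0,0,-3.2],"claw":87},{"translation":[-141,46,4],"rotation":[0,0,-4.8],"claw":87},{"translation":[-188,62,6],"rotation":[0,0,-6.4],"claw":87},{"translation":[-235,77,8],"rotation":[0,0,-8],"claw":87}]'

```text
clock: 19.35
tool_pos: [0.5116, 0.1555, 0.2288]
orientation: [-180.0, -0.0, -41.7]
force: [1.0, 0.2, -0.0]
opening: 0.087
gripper_force: 0.0
```

```bash
python3 go.py .468 .2445 .23 0
```

```text
t 19.35 pos [0.5116 0.1555 0.2288] ori [-179.96   -0.    -41.7 ] F [ 1.   0.2 -0. ] open 0.087
shift [-91.8 -37.5  -1.2] rot [-0.01 -0.   -8.34]
```

Request:
arm_command --steps '[{"translation":[-30,-12,0],"rotation":[0,0,-1.7],"claw":87},{"translation":[-55,-23,0],"rotation":[0,0,-3.4],"claw":87},{"translation":[-78,-32,0],"rotation":[0,0,-5.1],"claw":87},{"translation":[-90,-37,0],"rotation":[0,0,-6.8],"claw":87},{"translation":[-90,-37,0],"rotation":[0,0,-8.3],"claw":87}]'

```text
clock: 19.85
tool_pos: [0.4699, 0.2433, 0.2286]
orientation: [-180.0, -0.0, -0.0]
force: [-0.6, -0.8, -0.2]
opening: 0.0867
gripper_force: 0.0
```

Request:
arm_command --steps '[{"translation":[0,0,0],"rotation":[0,0,0],"claw":87},{"translation":[0,0,0],"rotation":[0,0,0],"claw":87}]'

```text
clock: 20.05
tool_pos: [0.4707, 0.2417, 0.2286]
orientation: [-180.0, 0.0, -0.7]
force: [0.8, -0.4, -0.0]
opening: 0.0869
gripper_force: 0.0
```

```bash
python3 go.py .468 .2445 .09 0; python3 - <<'E'
from h import *
for n in('scene','top'):
    p,d=ctrl.snapshot(n); cv2.imwrite(f'pics/{n}2.png',p[:,:,::-1])
    for c,s in blobs(yellow(p)): print(n,c.round(1),s[4])
E
```

```text
t 20.05 pos [0.4707 0.2417 0.2286] ori [-180.      0.     -0.73] F [ 0.8 -0.4 -0. ] open 0.0869
shift [ -2.7  -2.7 138.6] rot [-0.    0.   -0.15]
scene [127.4  15.8] 93
scene [110.9  20.2] 86
scene [264.7 123.8] 183
scene [243.4 139.1] 218
scene [194.6 157.5] 277
scene [371.4 170.2] 40
scene [379.8 177.7] 205
scene [297.7 172.5] 96
scene [414.9 179.6] 175
scene [397.6 182.2] 247
scene [340.2 189.1] 390
scene [125.2 192. ] 390
scene [305. 219.] 336
scene [263.6 252.2] 281
top [268.9 149.4] 323
top [311.8 159.4] 227
top [355.  170.3] 136
top [204.8 244.8] 30
top [224.  299.1] 361
top [384.4 303.7] 653
top [293.6 306.3] 667
top [169.7 309.9] 427
```

View pics/top2.png

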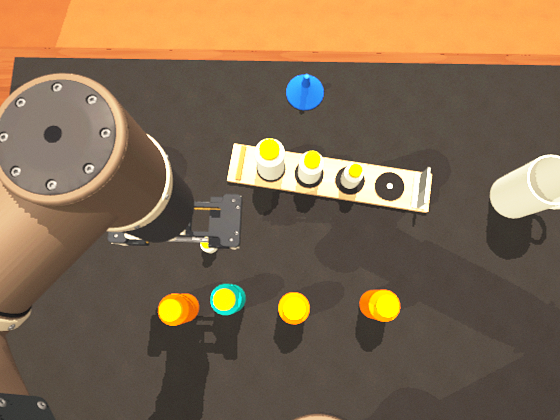

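The top view shows the large (269,149), medium (312,159) and small (355,170) bottles upright on their discs. The gripper is over the mini at (207,246), and the last disc (389,186) is free. Descending.

Request:
arm_command --steps '[{"translation":[-3,-3,30],"rotation":[0,0,0],"claw":87},{"translation":[-3,-3,70],"rotation":[0,0,0],"claw":87},{"translation":[-3,-3,110],"rotation":[0,0,0],"claw":87},{"translation":[-3,-3,138],"rotation":[0,0,0],"claw":87},{"translation":[-3,-3,138],"rotation":[0,0,0],"claw":87}]'

```text
clock: 20.65
tool_pos: [0.4658, 0.2425, 0.087]
orientation: [179.7, 0.3, -0.7]
force: [0.5, 0.5, 1.1]
opening: 0.0867
gripper_force: 0.0
```

```bash
python3 go.py .468 .2445 .009 0
```

```text
t 20.65 pos [0.4658 0.2425 0.087 ] ori [179.71   0.3   -0.7 ] F [0.5 0.5 1.1] open 0.0867
shift [ 2.6 -2.4 78. ] rot [ 0.06  0.06 -0.14]
```

Request:
arm_command --steps '[{"translation":[1,-1,25],"rotation":[0,0,0],"claw":87},{"translation":[1,-1,50],"rotation":[0,0,0],"claw":87},{"translation":[1,-1,68],"rotation":[0,0,0],"claw":87},{"translation":[1,-1,70],"rotation":[0,0,0],"claw":87},{"translation":[1,-1,70],"rotation":[0,0,0],"claw":87}]'

```text
clock: 21.15
tool_pos: [0.4695, 0.2462, 0.0217]
orientation: [-180.0, -0.0, -0.5]
force: [-0.4, 0.3, -0.5]
opening: 0.0874
gripper_force: 0.0
```

Request:
arm_command --steps '[{"translation":[0,0,0],"rotation":[0,0,0],"claw":87},{"translation":[0,0,0],"rotation":[0,0,0],"claw":87},{"translation":[0,0,0],"rotation":[0,0,0],"claw":87}]'

```text
clock: 21.45
tool_pos: [0.4692, 0.2463, 0.0216]
orientation: [-179.9, -0.1, -0.5]
force: [-0.1, 0.3, -0.4]
opening: 0.0871
gripper_force: 0.0
```

```bash
python3 go.py .468 .2445 .009 0
```

```text
t 21.45 pos [0.4692 0.2463 0.0216] ori [-1.7993e+02 -7.0000e-02 -5.1000e-01] F [-0.1  0.3 -0.4] open 0.0871
shift [-1.2  1.8 12.6] rot [-0.01 -0.01 -0.1 ]
```

Request:
arm_command --steps '[{"translation":[-1,2,8],"rotation":[0,0,0],"claw":87},{"translation":[-1,2,12],"rotation":[0,0,0],"claw":60},{"translation":[-1,2,12],"rotation":[0,0,0],"claw":22},{"translation":[-1,2,12],"rotation":[0,0,0],"claw":22},{"translation":[-1,2,12],"rotation":[0,0,0],"claw":22}]'

```text
clock: 21.95
tool_pos: [0.4677, 0.2439, 0.0085]
orientation: [180.0, 0.0, -0.5]
force: [0.5, -0.5, 0.1]
opening: 0.0606
gripper_force: 0.0
```

Request:
arm_command --steps '[{"translation":[0,0,0],"rotation":[0,0,0],"claw":22},{"translation":[0,0,0],"rotation":[0,0,0],"claw":22},{"translation":[0,0,0],"rotation":[0,0,0],"claw":22},{"translation":[0,0,0],"rotation":[0,0,0],"claw":22},{"translation":[0,0,0],"rotation":[0,0,0],"claw":22}]'

```text
clock: 22.45
tool_pos: [0.4678, 0.2439, 0.0087]
orientation: [-180.0, -0.0, -0.5]
force: [0.0, -0.0, -0.1]
opening: 0.0332
gripper_force: 30.0
```

```bash
python3 go.py .6105 -.1575 .23 -82
```

```text
t 22.45 pos [0.4678 0.2439 0.0087] ori [-1.7999e+02 -1.0000e-02 -5.1000e-01] F [ 0.  -0.  -0.1] open 0.0332
shift [ 146.3  400.1 -221.3] rot [-0.  -0.  16.3]
```

Held (33 mm). I'll lift straight up, check where the bottle sits between the pads, then carry it high.

Request:
arm_command --steps '[{"translation":[0,0,-30],"rotation":[0,0,0],"claw":22},{"translation":[0,0,-75],"rotation":[0,0,0],"claw":22},{"translation":[0,0,-120],"rotation":[0,0,0],"claw":22},{"translation":[0,0,-165],"rotation":[0,0,0],"claw":22},{"translation":[0,0,-210],"rotation":[0,0,0],"claw":22}]'

```text
clock: 22.95
tool_pos: [0.4673, 0.2435, 0.2206]
orientation: [-180.0, 0.0, -0.5]
force: [0.2, 1.2, -0.1]
opening: 0.0334
gripper_force: 30.0
```

```bash
python3 go.py .6105 -.1575 .22 -82
```

```text
t 22.95 pos [0.4673 0.2435 0.2206] ori [-179.99    0.     -0.51] F [ 0.2  1.2 -0.1] open 0.0334
shift [146.8 399.7   0.5] rot [-0.   0.  16.3]
```

Request:
arm_command --steps '[{"translation":[12,32,0],"rotation":[0,0,1.5],"claw":22},{"translation":[25,68,0],"rotation":[0,0,3],"claw":22},{"translation":[38,104,0],"rotation":[0,0,4.5],"claw":22},{"translation":[52,142,0],"rotation":[0,0,6],"claw":22},{"translation":[66,180,0],"rotation":[0,0,7.5],"claw":22}]'

```text
clock: 23.45
tool_pos: [0.5322, 0.0618, 0.2187]
orientation: [-180.0, 0.0, -38.3]
force: [1.9, 0.5, -0.7]
opening: 0.0329
gripper_force: 30.0
```

```bash
python3 go.py .6105 -.1575 .22 -82
```

```text
t 23.45 pos [0.5322 0.0618 0.2187] ori [-179.98    0.    -38.29] F [ 1.9  0.5 -0.7] open 0.0329
shift [197.4 123.6  -1.3] rot [-0.    0.    8.74]
```

Request:
arm_command --steps '[{"translation":[34,21,0],"rotation":[0,0,1.6],"claw":22},{"translation":[70,44,0],"rotation":[0,0,3.2],"claw":22},{"translation":[106,66,0],"rotation":[0,0,4.8],"claw":22},{"translation":[140,88,0],"rotation":[0,0,6.4],"claw":22},{"translation":[172,108,0],"rotation":[0,0,8],"claw":22}]'

```text
clock: 23.95
tool_pos: [0.6012, -0.1296, 0.2184]
orientation: [180.0, 0.0, -78.4]
force: [0.2, 0.9, -0.2]
opening: 0.0333
gripper_force: 30.0
```

Request:
arm_command --steps '[{"translation":[0,0,0],"rotation":[0,0,0],"claw":22},{"translation":[0,0,0],"rotation":[0,0,0],"claw":22}]'

```text
clock: 24.15
tool_pos: [0.6007, -0.1286, 0.2178]
orientation: [179.9, 0.0, -78.1]
force: [0.2, 0.6, -1.4]
opening: 0.0334
gripper_force: 30.0
```

```bash
python3 go.py .6105 -.1575 .22 -82
```

```text
t 24.15 pos [ 0.6007 -0.1286  0.2178] ori [ 1.7993e+02  3.0000e-02 -7.8080e+01] F [ 0.2  0.6 -1.4] open 0.0334
shift [30.3 -3.6 -2.2] rot [0.01 0.   0.78]
```

Request:
arm_command --steps '[{"translation":[15,-2,0],"rotation":[0,0,0.5],"claw":22},{"translation":[30,-3,0],"rotation":[0,0,0.8],"claw":22},{"translation":[30,-3,20],"rotation":[0,0,0.8],"claw":22},{"translation":[30,-3,60],"rotation":[0,0,0.8],"claw":22},{"translation":[30,-3,90],"rotation":[0,0,0.8],"claw":22}]'

```text
clock: 24.65
tool_pos: [0.61, -0.1565, 0.1272]
orientation: [-180.0, 0.0, -82.0]
force: [-0.0, 0.5, -1.1]
opening: 0.0331
gripper_force: 30.0
```

Request:
arm_command --steps '[{"translation":[0,0,0],"rotation":[0,0,0],"claw":22},{"translation":[0,0,0],"rotation":[0,0,0],"claw":22}]'

```text
clock: 24.85
tool_pos: [0.6107, -0.1567, 0.1292]
orientation: [180.0, -0.0, -82.0]
force: [1.0, 0.3, -0.0]
opening: 0.0331
gripper_force: 30.0
```

```bash
python3 go.py .6105 -.1575 .0237 -82; python3 - <<'E'
from h import *
p,d=ctrl.snapshot('scene'); cv2.imwrite('pics/s3.png',cv2.resize(p[130:380,120:420,::-1],None,fx=2,fy=2))
E
```

```text
t 24.85 pos [ 0.6107 -0.1567  0.1292] ori [ 1.7997e+02 -4.0000e-02 -8.1970e+01] F [ 1.   0.3 -0. ] open 0.0331
shift [  0.7   0.3 105.5] rot [ 0.01 -0.01  0.01]
```

View pics/s3.png

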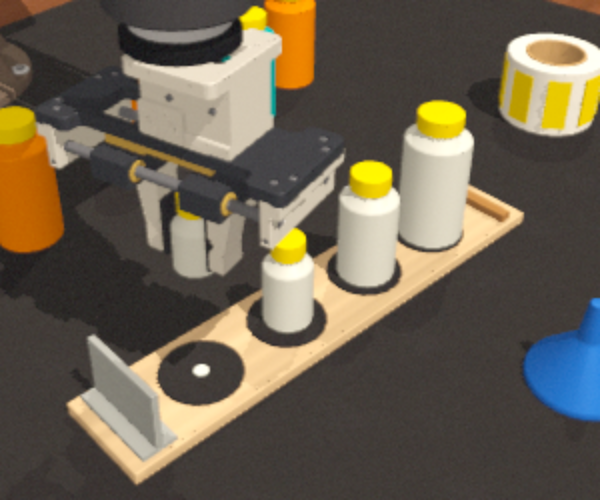

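The mini is held upright above the free disc at (200,372) in the crop. The other three bottles are standing centred. Lowering.

Request:
arm_command --steps '[{"translation":[1,0,25],"rotation":[0,0,0],"claw":22},{"translation":[1,0,50],"rotation":[0,0,0],"claw":22},{"translation":[1,0,75],"rotation":[0,0,0],"claw":22},{"translation":[1,0,92],"rotation":[0,0,0],"claw":22},{"translation":[1,0,95],"rotation":[0,0,0],"claw":22}]'

```text
clock: 25.4
tool_pos: [0.6107, -0.1574, 0.0336]
orientation: [180.0, 0.0, -82.0]
force: [0.4, -0.7, -1.1]
opening: 0.0334
gripper_force: 30.0
```

Request:
arm_command --steps '[{"translation":[0,0,0],"rotation":[0,0,0],"claw":22},{"translation":[0,0,0],"rotation":[0,0,0],"claw":22},{"translation":[0,0,0],"rotation":[0,0,0],"claw":22}]'

```text
clock: 25.7
tool_pos: [0.6115, -0.1575, 0.0353]
orientation: [-179.8, -0.0, -82.0]
force: [0.5, -0.1, -0.7]
opening: 0.0332
gripper_force: 30.0
```

```bash
python3 go.py .6105 -.1575 .0237 -82
```

```text
t 25.7 pos [ 0.6115 -0.1575  0.0353] ori [-1.7985e+02 -2.0000e-02 -8.2000e+01] F [ 0.5 -0.1 -0.7] open 0.0332
shift [-0.1  1.1 11.6] rot [-0.03 -0.    0.  ]
```

Request:
arm_command --steps '[{"translation":[0,1,5],"rotation":[0,0,0],"claw":22},{"translation":[0,1,9],"rotation":[0,0,0],"claw":22},{"translation":[0,1,10.5],"rotation":[0,0,0],"claw":22},{"translation":[0,1,10.5],"rotation":[0,0,0],"claw":22},{"translation":[0,1,10.5],"rotation":[0,0,0],"claw":22}]'

```text
clock: 26.2
tool_pos: [0.6092, -0.1576, 0.0237]
orientation: [180.0, -0.0, -82.0]
force: [-2.3, 1.2, 7.0]
opening: 0.0334
gripper_force: 30.0
```

```bash
python3 go.py .6105 -.1575 .0237 -82
```

```text
t 26.2 pos [ 0.6092 -0.1576  0.0237] ori [ 1.7998e+02 -1.0000e-02 -8.1990e+01] F [-2.3  1.2  7. ] open 0.0334
shift [ 0.1 -1.3 -0. ] rot [ 0. -0.  0.]
```

Contact at the expected height. Release, rise and move clear.

Request:
arm_command --steps '[{"translation":[0,0,0],"rotation":[0,0,0],"claw":80},{"translation":[0,0,0],"rotation":[0,0,0],"claw":80},{"translation":[0,0,0],"rotation":[0,0,0],"claw":80},{"translation":[0,0,0],"rotation":[0,0,0],"claw":80},{"translation":[0,0,0],"rotation":[0,0,0],"claw":80}]'

```text
clock: 26.7
tool_pos: [0.6094, -0.1576, 0.0229]
orientation: [180.0, 0.0, -82.0]
force: [-1.2, 0.6, 0.7]
opening: 0.0675
gripper_force: 0.0
```

Request:
arm_command --steps '[{"translation":[0,0,-30],"rotation":[0,0,0],"claw":80},{"translation":[0,0,-75],"rotation":[0,0,0],"claw":80},{"translation":[0,0,-120],"rotation":[0,0,0],"claw":80},{"translation":[0,0,-165],"rotation":[0,0,0],"claw":80},{"translation":[0,0,-210],"rotation":[0,0,0],"claw":80}]'

```text
clock: 27.2
tool_pos: [0.6091, -0.1576, 0.2351]
orientation: [-180.0, 0.0, -82.0]
force: [1.0, 0.1, -1.0]
opening: 0.0799
gripper_force: 0.0
```

Request:
arm_command --steps '[{"translation":[40,20,0],"rotation":[0,0,0],"claw":80},{"translation":[80,40,0],"rotation":[0,0,0],"claw":80},{"translation":[120,60,0],"rotation":[0,0,0],"claw":80},{"translation":[160,80,0],"rotation":[0,0,0],"claw":80},{"translation":[200,100,0],"rotation":[0,0,0],"claw":80}]'

```text
clock: 27.7
tool_pos: [0.5374, -0.371, 0.2332]
orientation: [-180.0, -0.0, -82.0]
force: [0.7, -0.4, 0.1]
opening: 0.0798
gripper_force: 0.0
```

Request:
arm_command --steps '[{"translation":[0,0,0],"rotation":[0,0,0],"claw":80},{"translation":[0,0,0],"rotation":[0,0,0],"claw":80}]'

```text
clock: 27.9
tool_pos: [0.5374, -0.3706, 0.2327]
orientation: [180.0, 0.0, -82.2]
force: [-0.3, 0.2, 0.6]
opening: 0.0798
gripper_force: 0.0
```

```bash
python3 - <<'E'
from h import *
np.set_printoptions(precision=4,suppress=True)
D=dict(large=(.648,.1125,.143),medium=(.636,.025,.119),small=(.6225,-.068,.097),mini=(.6105,-.1575,.077))
for n in('top','scene'):
    p,d=ctrl.snapshot(n); cv2.imwrite(f'pics/{n}4.png',p[:,:,::-1])
    B=blobs(yellow(p))
    for k,v in D.items():
        q=proj(n,v); b=min(B,key=lambda b:np.hypot(*(b[0]-q)))
        print(n,k,b[0],b[1][4],'exp',q,'xy err mm',(ray(n,b[0],v[2])-v)[:2]*1000)
im=cv2.imread('pics/top4.png'); s=cv2.imread('pics/scene4.png')
cv2.imwrite('pics/f.png',np.hstack([cv2.resize(im[110:230,210:450],(400,200)),cv2.resize(s[130:330,180:380],(400,400))[:200]]) if 0 else np.vstack([cv2.resize(im[110:230,210:450],(560,280)),cv2.resize(s[150:350,110:490],(560,295))]))
E
```

```text
top large [268.913  149.3292] 322 exp [268.9147 149.055 ] xy err mm [-0.5699 -0.012 ]
top medium [311.7817 159.3624] 229 exp [311.9854 159.4509] xy err mm [0.179  0.4168]
top small [355.0073 170.2555] 137 exp [355.8716 169.8382] xy err mm [-0.9371  1.8024]
top mini [395.7079 179.2809] 89 exp [396.5666 178.8392] xy err mm [-1.0052  1.8386]
scene large [340.1564 189.1103] 390 exp [340.3539 185.1099] xy err mm [  7.1634 -12.4664]
scene medium [304.9703 219.0089] 337 exp [305.366  215.0894] xy err mm [  6.3087 -10.1651]
scene small [263.5603 252.2163] 282 exp [263.5697 248.6288] xy err mm [ 5.8209 -7.1133]
scene mini [218.6638 287.9655] 232 exp [218.6648 284.7066] xy err mm [ 4.9449 -5.098 ]
```

View pics/f.png

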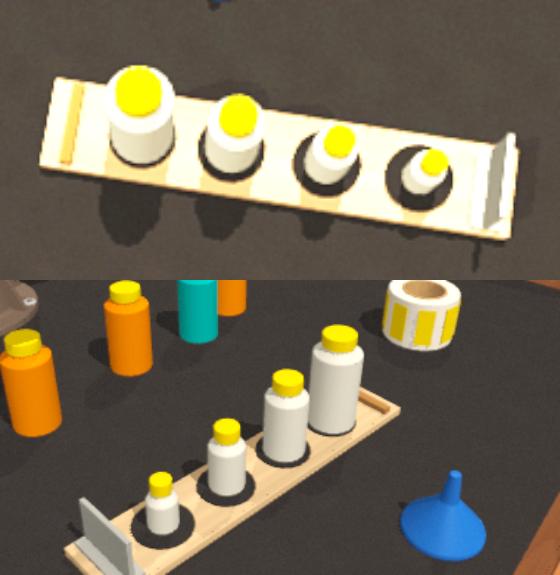

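The combined picture shows all four bottles upright on their discs, with the mini next to the bookend at (435,165) and the large one farthest away at (140,95). Off-centre error is within about 2 mm in the top view, and the arm is clear. Handing in.

```bash
python3 -c "
from plant import ctrl;print(ctrl.close_job())"
```

```text
the job is handed in; nothing more can be done
None
```

The job is handed in: the four bottles stand upright on the discs in order of height from the bookend, each within about 2 mm of centre by the top camera, at about 28 s of the 118 s, with the label roll not touched; the hand-in gave no verdict.

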